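Find and tag the soft spring mount

ROBOT

A 6-joint arm with a two-finger parallel gripper is mounted at the origin on the work surface; the furniture and walls round the work are solid. World frame = base frame: x ahead of the robot, y to its left, z up, the work surface at z = 0. Lengths are in mm, angles in degrees, forces in N, time in s.
With the tool pointing down it reaches from about 275 to 975 mm from the base axis. Payload 8.4 kg.
Tool frame: the origin (TCP) lies at the very end of the fingers, on their centre line; the grasp point (between the pads) lies 19 mm behind it; z points along the fingers, y is the line along which they close (so a half turn about z gives the same grasp; the last joint's range is limited). The gripper opens to 92 mm and grips with 3 to 60 N. Pads are 20 mm wide; open, the fingers measure 128 mm over their backs; the gripper's body (75 mm by 189 mm) begins 69 mm behind the grasp point.
Start: joints at [-0.138, 20.225, 93.587, -0, 66.188, -0.138], TCP at [625.002, -0, 214.583] pointing down, gripper open.
Joint ranges: [-150.9, 150.9], [-52.94, 120.26], [3.33, 152.33], [-74.26, 254.26], [0, 154.13], [-172.89, 172.89]. Speed limits (degrees/s): [127.2, 127.2, 159.86, 180, 180, 180].

INTERFACE

Orientations are given as a 3x3 rotation matrix whose columns are the frame's x, y, z axes.
In Python, from plant import observe, optics, workorder, spotter gives the robot as it stands. The module is installed in compiled form; this text tells all that it offers.
- The arm moves only by the shell command python3 -m handwheel 'ROWS' [FORCE]. ROWS is a JSON object of lists of equal length, an entry for each row: "linear": the shift along the tool's x, y, z scaled (see below), a list of three; "delta_rot": the turn, a rotation vector about the tool's x, y, z scaled (see below), a list of three; "gripper": the opening, from 0 (shut) to 1 (fully open). A call has 1 to 10 rows; each row is the pose to reach, as a shift and turn from the pose commanded when the call began, along the tool's axes at that moment, turning the shorter way round; what a row does not reach only later rows make up. The controller multiplies each number of a shift by 0.15 m and each number of a turn by 360 degrees. A row lasts 1/8 s, in which the tool goes at most 62.5 mm and 10.7 degrees, less where a joint would pass 70% of its speed; a pose out of reach is approached as far as the arm can. A call with a number of a shift or a turn outside -1 to 1 is refused whole. A call with a gripper value outside its range is refused whole. The fingers move at their own pace and stop on an object; FORCE is the grip in N (left out, the last holds). Time passes only in rows, so rows that repeat a pose let the fingers close. It gives the time, the measured TCP pose, the force, the opening and the grip force at its end, in the units of the state.
- observe(): the state, without advancing time (a new reading comes with each control period).
- optics.read_camera(name): name is "scene" or "side" or "wrist"; returns a dict with "pixels" (480x640x3 uint8, red, green, blue), "fovy" (degrees; the focal length in pixels is half the picture's height over the tangent of half this angle, whatever the lens; pixels are square), "cx", "cy" (the principal point, pixels), "R" (3x3) and "t" (3): a world point X has camera coordinates R X + t; the wrist camera has in their place "tool_from_camera" (4x4, takes a point from camera to tool coordinates, whose origin is the TCP and whose axes are the flange's). Camera axes: x right, y down, z forward; pixel columns grow to the right and rows downward; lengths in mm; the calibration is good to about 2 mm. A picture is of the moment at which its call begins: read the wrist's pose just before it. There is no depth.
- workorder.sign_off(): hands the job in; it is judged then, once.
Trained networks look in a picture, given as the dict that the camera call returned (one of the last four; its "shot" number tells which), for a name from the list of things; names that differ only in an ending like _2 or _b are one class to them, and where a whole thing is asked for, a point or a joint stands for the part that bears it (a point fixed in the world has none). Each returns a list of dicts, best first, with "p" (0 to 1); they miss things now and then, are a little off and sometimes report something else, mostly with a low value. They report only what shows in the picture. A call takes as long as a camera call.
- spotter.find_in(picture, target): "pixel" ([column, row] in pixels, amid what is visible of it).
- spotter.tip_of(picture, target): "pixel" ([column, row] in pixels: a listed point, or the origin of a listed thing).
The state is a dict: "t": time; "qpos": joint angles; "qd": joint speeds; "joint_torque": joint torques, N m; "tool_pos": TCP position; "ee_rot": TCP orientation; "contact_force": force on the tool from outside, world axes, zero at the start; "moment": the same for the moment, N m; "gripper_width": finger opening in mm; "gripper_force": force on a finger pad.
Only numpy, scipy, OpenCV 4.12 (cv2) and the standard library are available. Lean on these libraries where they do the work, as an engineer would, in place of code of your own. Each camera call takes 0.05 s, during which the arm holds its last target. There are 200 camera calls.

TASK

The bare instrument plinth carries three spring mounts, and one of them has gone soft. With the fingertips press down on each of the three round pads, far enough to feel its spring give; then push the hinged tag of the softest mount down flat, to mark it for replacement. The other two tags stay up, and nothing is picked up or pushed about: leave the loose parts and tools where they lie.

Things in the scene. Friction and masses are not known exactly. Their poses are not given: they have to be found in the camera images.
- plinth: bare aluminium plate 190 x 400 x 10 mm, fixed on the bench; origin at the centre of its underside, x away from the robot, y along it to the robot's left. Three outwardly identical spring mounts stand on it 115 mm apart along y, 55 mm of bare plate between them; each has a round pad (48 mm across, black rubber face) on a coil spring and, on the side nearer the robot, a hinged steel tag.
- left_pad (a point): centre of the top face, at rest, of the pad in the place at the robot's left (plinth +y), 82 mm above the bench. The pad sinks straight down by up to 18 mm against its spring and comes back. Which mount stands in this place changes from start to start.
- left_tag (a point): push point of the tag in the place at the robot's left (plinth +y): on its upper face when down, 24.5 mm above the bench, 12 mm from its round free end. Tag 28 mm wide, 2.5 thick, 44 long; hinge along plinth y, 32 mm nearer the robot, the pad's centre 60 mm farther. Standing up (35 deg) its end is about 49 mm above the bench over this point; pushed down it lies on a rubber stop.
- middle_pad (a point): centre of the top face, at rest, of the pad in the place at the middle, 82 mm above the bench. The pad sinks straight down by up to 18 mm against its spring and comes back. Which mount stands in this place changes from start to start.
- middle_tag (a point): push point of the tag in the place at the middle: on its upper face when down, 24.5 mm above the bench, 12 mm from its round free end. Tag 28 mm wide, 2.5 thick, 44 long; hinge along plinth y, 32 mm nearer the robot, the pad's centre 60 mm farther. Standing up (35 deg) its end is about 49 mm above the bench over this point; pushed down it lies on a rubber stop.
- right_pad (a point): centre of the top face, at rest, of the pad in the place at the robot's right (plinth -y), 82 mm above the bench. The pad sinks straight down by up to 18 mm against its spring and comes back. Which mount stands in this place changes from start to start.
- right_tag (a point): push point of the tag in the place at the robot's right (plinth -y): on its upper face when down, 24.5 mm above the bench, 12 mm from its round free end. Tag 28 mm wide, 2.5 thick, 44 long; hinge along plinth y, 32 mm nearer the robot, the pad's centre 60 mm farther. Standing up (35 deg) its end is about 49 mm above the bench over this point; pushed down it lies on a rubber stop.
- pad_1 (a joint): how far the pad of mount number 1 is pressed down, m: 0 at rest, 0.018 at its stop. Numbers belong to the mounts, not to the places: where number 1 stands is not given. One of the three mounts is less than half as stiff as the others: 5 N sinks its pad by about 13 mm, theirs by 4 to 6 mm.
- ring_1 (a joint): rubber travel ring on the shaft under the pad of mount number 1: how far it has been shifted up the shaft, m; 0 at first. It keeps the deepest press: about 0.5 mm less than the deepest travel of that pad.
- tag_1 (a joint): hinged tag of mount number 1, rad: 0 standing up, 0.61 lying down flat. A small brass counterweight on a crank at its left end holds it up; past about 0.24 rad it tips over by itself and stays down. It goes down under less than 1 N and does not come up again by itself.
- pad_2 (a joint): how far the pad of mount number 2 is pressed down, m: 0 at rest, 0.018 at its stop. Numbers belong to the mounts, not to the places: where number 2 stands is not given. One of the three mounts is less than half as stiff as the others: 5 N sinks its pad by about 13 mm, theirs by 4 to 6 mm.
- ring_2 (a joint): rubber travel ring on the shaft under the pad of mount number 2: how far it has been shifted up the shaft, m; 0 at first. It keeps the deepest press: about 0.5 mm less than the deepest travel of that pad.
- tag_2 (a joint): hinged tag of mount number 2, rad: 0 standing up, 0.61 lying down flat. A small brass counterweight on a crank at its left end holds it up; past about 0.24 rad it tips over by itself and stays down. It goes down under less than 1 N and does not come up again by itself.
- pad_3 (a joint): how far the pad of mount number 3 is pressed down, m: 0 at rest, 0.018 at its stop. Numbers belong to the mounts, not to the places: where number 3 stands is not given. One of the three mounts is less than half as stiff as the others: 5 N sinks its pad by about 13 mm, theirs by 4 to 6 mm.
- ring_3 (a joint): rubber travel ring on the shaft under the pad of mount number 3: how far it has been shifted up the shaft, m; 0 at first. It keeps the deepest press: about 0.5 mm less than the deepest travel of that pad.
- tag_3 (a joint): hinged tag of mount number 3, rad: 0 standing up, 0.61 lying down flat. A small brass counterweight on a crank at its left end holds it up; past about 0.24 rad it tips over by itself and stays down. It goes down under less than 1 N and does not come up again by itself.
- pendant_outlet: yellow outlet box hanging from above at the left front, about 0.12 m wide, solid and fixed; origin under it, its underside about 0.49 m above the bench: keep the arm clear of it when swinging across
- star_knob: loose black star knob, 40 x 39 x 24 mm, lying on the plinth between the left and the middle mount; origin at its underside; not part of the work, must stay where it lies
- key_steel: loose bar of plain square key steel, 140 x 8 x 8 mm, lying on the plinth between the middle and the right mount; not part of the work, must stay where it lies
- tweezers: loose blue tweezers, 120 x 12 x 9 mm, lying on the bench between the plinth and the robot; not part of the work, must stay where it lies
- bracket: loose drilled aluminium angle bracket, 46 x 50 x 52 mm, standing on the bench to the right of the plinth; not part of the work, must stay where it lies

How it is judged (in metres and radians):
On the way, in this order (a step that is already met when the one before it is completed fails the run):
1. each of the three pads has been pressed at least 2.5 mm (its travel ring shifted by 2 mm), in any order, with all tags still up (value of joint each of ring_1, ring_2, ring_3 above 0.002 m and value of joint each of tag_1, tag_3, tag_2 below 0.25 rad), for 0.1 s.
2. the tag of the softest mount (number 2) is pushed down flat (value of joint tag_2 above 0.53 rad and value of joint each of tag_1, tag_3 below 0.25 rad), for 0.2 s.
At the end, for the whole second after the job is handed in: The softest mount's tag (number 2) is down within 5 degrees of flat (over 0.53 rad), the other two stand up (under 0.25 rad), every travel ring is shifted by 2 mm or more, the pads are back up to 3 mm, and each loose part and tool lies within 20 mm of its place (all of step 2 and value of joint each of ring_1, ring_2, ring_3 above 0.002 m and value of joint each of pad_1, pad_2, pad_3 below 0.003 m and distance of each of star_knob, key_steel, tweezers, bracket from where it was at the start of the episode below 0.02 m); the robot touches nothing.
It fails at once if the tag of a sound mount is pushed down (value of joint any of tag_1, tag_3 above 0.3 rad).
It fails at once if a loose part or tool is lifted, or pushed more than 20 mm (distance of any of star_knob, key_steel, tweezers, bracket from where it was at the start of the episode above 0.02 m).
It also fails if it takes over 45 s, if anything falls off the work surface, if the arm or the gripper's body presses on something with over 40 N, if the wrist force passes 120 N, or if a joint passes its speed limit or range.

## Working session

There is one attempt and no reset: what is moved stays moved. The work goes in short steps, Python scripts to look and compute and a shell command to move; the robot and the scene stay as the last step left them, time stands still between calls to the robot, and variables do not carry over. Pictures are saved under pics/ and viewed, at most 10 in all, crops included, and the job is handed in when it is done.

```bash
mkdir -p pics; cat > h.py <<'E'
import numpy as np, cv2
from plant import observe, optics, workorder, spotter
from scipy.optimize import least_squares
P=["left_pad","middle_pad","right_pad","left_tag","middle_tag","right_tag"]
def K(c):
    f=240/np.tan(np.radians(c["fovy"])/2); return f
def ray(c,px):
    R=np.array(c["R"]);t=np.array(c["t"]);f=K(c)
    d=R.T@np.array([(px[0]-c["cx"])/f,(px[1]-c["cy"])/f,1]); return -R.T@t,d
def atz(c,px,z):
    o,d=ray(c,px); return o+d*(z-o[2])/d[2]
E
python3 - <<'E'
from h import *
s=observe(); print({k:np.round(s[k],3).tolist() for k in("t","tool_pos","ee_rot","contact_force","gripper_width")})
for n in("scene","side"):
    c=optics.read_camera(n); cv2.imwrite(f"pics/{n}0.png",c["pixels"][:,:,::-1])
    print(n,c["fovy"],c["cx"],c["cy"],[k for k in c])
    for q in P+["plinth","star_knob","key_steel","tweezers","bracket","pendant_outlet"]:
        z=82 if "pad" in q else 24.5 if "tag" in q else 490 if "out" in q else 10 if q in("star_knob","key_steel") else 0
        for r in spotter.tip_of(c,q)[:2]: print(q,np.round(r["pixel"]),round(r["p"],2),np.round(atz(c,r["pixel"],z)))
E
```

```text
{'t': 0.0, 'tool_pos': [624.5, 0.008, 213.863], 'ee_rot': [[0.0, 1.0, -0.001], [1.0, -0.0, -0.0], [-0.0, -0.001, -1.0]], 'contact_force': [-0.466, -0.417, 0.499], 'gripper_width': 91.81}
scene 45.69078948859715 317.45274947256985 227.57713418083506 ['pixels', 'fovy', 'cx', 'cy', 'R', 't', 'shot']
left_pad [354. 261.] 0.92 [620. 124.  82.]
left_pad [343. 307.] 0.34 [509. -12.  82.]
middle_pad [366. 285.] 0.87 [603.  29.  82.]
middle_pad [347. 297.] 0.61 [534.  12.  82.]
right_pad [384. 318.] 0.73 [581. -92.  82.]
right_pad [289. 313.] 0.17 [377.  30.  82.]
left_tag [330. 282.] 0.86 [552. 135.  24.]
middle_tag [343. 308.] 0.98 [534.  30.  24.]
right_tag [362. 343.] 0.93 [519. -95.  24.]
plinth [350. 311.] 0.57 [560.  32.   0.]
star_knob [380. 388.] 0.68 [ 495. -221.   10.]
star_knob [344. 297.] 0.56 [564.  79.  10.]
tweezers [288. 312.] 0.62 [407. 104.   0.]
bracket [380. 386.] 0.81 [ 502. -212.    0.]
side 44.356956719185675 316.19700760526246 245.70442919410766 ['pixels', 'fovy', 'cx', 'cy', 'R', 't', 'shot']
left_pad [268. 322.] 0.69 [609. 134.  82.]
middle_pad [275. 299.] 0.68 [595.  36.  82.]
right_pad [294. 313.] 0.39 [538.  97.  82.]
right_pad [268. 323.] 0.27 [609. 136.  82.]
left_tag [288. 338.] 0.57 [557. 137.  24.]
middle_tag [296. 314.] 0.91 [535.  36.  24.]
right_tag [304. 289.] 0.65 [508. -81.  24.]
plinth [290. 315.] 0.77 [553.  12.   0.]
star_knob [284. 331.] 0.47 [570.  93.  10.]
key_steel [297. 305.] 0.66 [533. -24.  10.]
tweezers [342. 337.] 0.52 [402. 111.   0.]
```

```bash
python3 - <<'E'
import cv2,numpy as np
a=cv2.imread("pics/scene0.png")[190:430,200:460];b=cv2.imread("pics/side0.png")[200:420,180:420]
cv2.imwrite("pics/m.png",np.hstack([cv2.resize(a,(400,400)),cv2.resize(b,(400,400))]))
E
```

```text
(no output)
```

View pics/m.png

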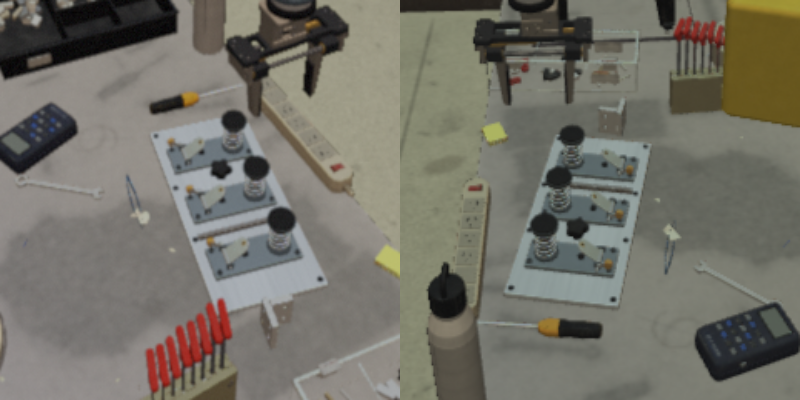

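```bash
python3 - <<'E'
from h import *
c=optics.read_camera("wrist"); s=observe(); cv2.imwrite("pics/w0.png",c["pixels"][:,:,::-1])
T=np.array(c["tool_from_camera"]); Rw=np.array(s["ee_rot"]); R=Rw@T[:3,:3]; o=Rw@T[:3,3]+s["tool_pos"]
print(np.round(T,2).tolist(),np.round(o),c["fovy"])
c["R"]=R.T; c["t"]=-R.T@o
for q in P+["plinth","star_knob","key_steel"]:
    z=82 if "pad" in q else 24.5 if "tag" in q else 10
    for r in spotter.tip_of(c,q)[:2]: print(q,np.round(r["pixel"]),round(r["p"],2),np.round(atz(c,r["pixel"],z)))
E
```

```text
[[0.0, -0.97, -0.26, 72.16], [1.0, 0.0, -0.0, -0.88], [0.0, -0.26, 0.97, -170.55], [0.0, 0.0, 0.0, 1.0]] [624.  72. 385.] 68.80541087390705
star_knob [257. 141.] 0.78 [562.  81.  10.]
key_steel [240. 246.] 0.65 [538. -31.  10.]
```

View pics/w0.png

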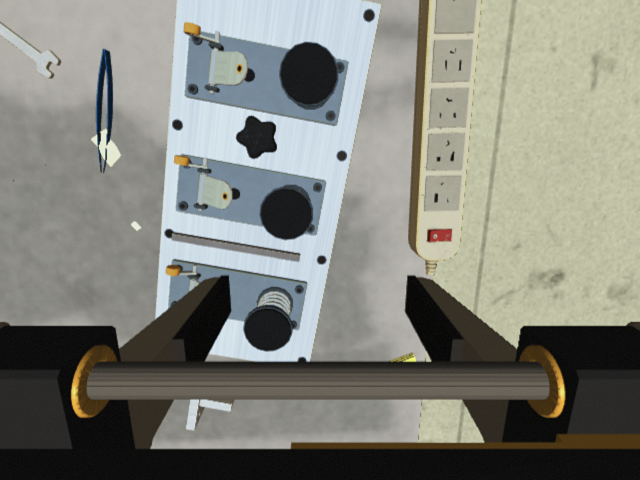

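The pictures show the plinth slightly turned. In the wrist view the pads are at about (309,75), (287,212) and (268,328), all three tags are standing, the star knob is at (257,137) and the key steel at (235,246). Next I fit the plinth pose from these pixels together with the network points.

```bash
cat >> h.py <<'E'
def wristcam():
    s=observe(); c=optics.read_camera("wrist")
    T=np.array(c["tool_from_camera"]); Rw=np.array(s["ee_rot"]); R=Rw@T[:3,:3]; o=Rw@T[:3,3]+s["tool_pos"]
    c["R"]=R.T; c["t"]=-R.T@o; return c
def model(p):
    x,y,a=p; u=np.array([np.cos(a),np.sin(a)]); v=np.array([-u[1],u[0]])
    o=np.array([x,y]); # middle pad centre
    return {**{n+"_pad":o+k*115*v for n,k in zip(("left","middle","right"),(1,0,-1))},**{n+"_tag":o+k*115*v-60*u for n,k in zip(("left","middle","right"),(1,0,-1))}}
def fit(obs):
    f=lambda p:np.concatenate([w*(model(p)[n]-q) for n,q,w in obs])
    r=least_squares(f,[600,30,-.15],loss="soft_l1",f_scale=4); return r.x
E
python3 - <<'E'
from h import *
c=wristcam()
W={"left_pad":(309,75),"middle_pad":(287,212),"right_pad":(268,328)}
obs=[(n,atz(c,p,82)[:2],1) for n,p in W.items()]
for n,q,_ in obs: print(n,np.round(q))
g=cv2.cvtColor(c["pixels"],cv2.COLOR_RGB2GRAY)
p=fit(obs); print("wrist",p[:2],np.degrees(p[2]))
for n in("scene","side"):
    d=optics.read_camera(n); o2=[]
    for q in P:
        r=[r for r in spotter.tip_of(d,q) if r["p"]>.5]
        if r:
            z=82 if "pad" in q else 24.5; o2.append((q,atz(d,r[0]["pixel"],z)[:2],1))
    p2=fit(o2); print(n,p2[:2],np.degrees(p2[2])); obs+=o2
p=fit(obs); print("all",p[:2],np.degrees(p[2]))
for k,v in model(p).items(): print(k,np.round(v))
E
```

```text
left_pad [617. 129.]
middle_pad [597.  19.]
right_pad [576. -93.]
wrist [596.93611608  18.49031643] -10.33656338358463
scene [597.89330838  17.41683571] -8.543202311563999
side [592.78605345  17.50426289] -8.853567311284332
all [595.47183205  17.57550979] -9.12925244402749
left_pad [614. 131.]
middle_pad [595.  18.]
right_pad [577. -96.]
left_tag [554. 141.]
middle_tag [536.  27.]
right_tag [518. -86.]
```

```bash
python3 -m handwheel '{"linear":[[0.12,-0.2,0],[0.12,-0.2,0],[0.12,-0.2,0],[0.12,-0.2,0.2],[0.12,-0.2,0.4],[0.12,-0.2,0.55],[0.12,-0.2,0.68],[0.12,-0.2,0.74],[0.12,-0.2,0.74],[0.12,-0.2,0.74]],"delta_rot":[[0,0,0],[0,0,0],[0,0,0],[0,0,0],[0,0,0],[0,0,0],[0,0,0],[0,0,0],[0,0,0],[0,0,0]],"gripper":[0,0,0,0,0,0,0,0,0,0]}'
python3 - <<'E'
from h import *
for n in("wrist","scene"):
    c=optics.read_camera(n)["pixels"][:,:,::-1]
    if n=="scene": c=cv2.resize(c[190:370,260:460],(600,540))
    cv2.imwrite(f"pics/{n}1.png",c)
E
```

```text
t: 3.8
tool_pos: [595.7, 17.9, 104.4]
ee_rot: [[0.0, 1.0, 0.001], [1.0, -0.0, 0.0], [0.0, 0.001, -1.0]]
contact_force: [-0.3, -0.0, -0.1]
gripper_width: 0.5
gripper_force: 0.0
```

View pics/wrist1.png

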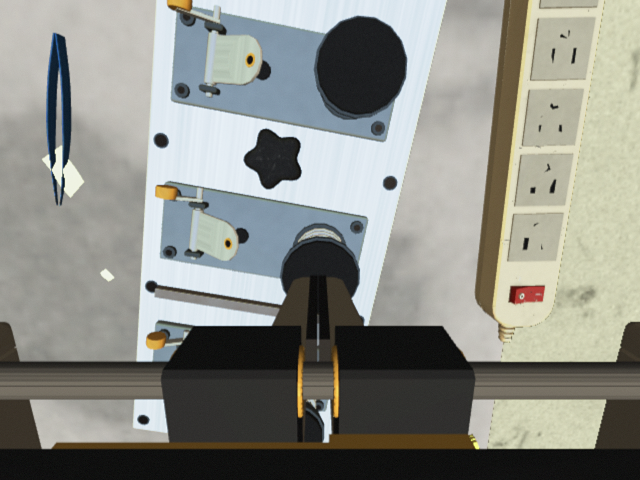

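View pics/scene1.png

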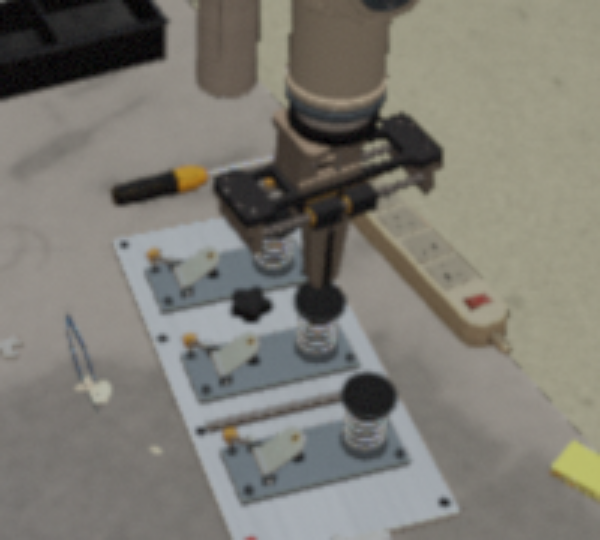

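The shut fingertips, near (318,280), are over the middle pad, centred near (318,268). I press to about z = 73 and read the force there.

```bash
python3 -m handwheel '{"linear":[[0,0,0.1],[0,0,0.14],[0,0,0.165],[0,0,0.18],[0,0,0.195],[0,0,0.21],[0,0,0.21],[0,0,0.21],[0,0,0.21],[0,0,0.21]],"delta_rot":[[0,0,0],[0,0,0],[0,0,0],[0,0,0],[0,0,0],[0,0,0],[0,0,0],[0,0,0],[0,0,0],[0,0,0]],"gripper":[0,0,0,0,0,0,0,0,0,0]}'; python3 - <<'E'
from h import *
print(observe()["contact_force"])
c=wristcam()
cv2.imwrite("pics/w2.png",c["pixels"][:,:,::-1])
E
```

```text
t: 5.15
tool_pos: [594.4, 18.0, 72.5]
ee_rot: [[-0.0, 1.0, -0.001], [1.0, 0.0, -0.0], [-0.0, -0.001, -1.0]]
contact_force: [-4.6, -1.0, 8.2]
gripper_width: 0.5
gripper_force: 3.9
[-4.61938138 -0.9692247   8.24909759]
```

9.5 mm of travel gave 8.2 N, so the middle mount is stiff. Next is the left pad.

```bash
python3 -m handwheel '{"linear":[[0,0,-0.2],[0,0,-0.25],[0.3,0.05,-0.25],[0.6,0.1,-0.25],[0.753,0.13,-0.25],[0.753,0.13,-0.22],[0.753,0.13,-0.2],[0.753,0.13,-0.2],[0.753,0.13,-0.2]],"delta_rot":[[0,0,0],[0,0,0],[0,0,0],[0,0,0],[0,0,0],[0,0,0],[0,0,0],[0,0,0],[0,0,0]],"gripper":[0,0,0,0,0,0,0,0,0]}'; python3 - <<'E'
from h import *
c=wristcam()
cv2.imwrite("pics/w3.png",c["pixels"][:,:,::-1])
s=observe();f=K(c)
def pr(X): q=c["R"]@np.array(X)+c["t"]; return np.round([c["cx"]+f*q[0]/q[2],c["cy"]+f*q[1]/q[2]]).tolist()
for X in([614,131,82],[554,141,24.5],s["tool_pos"]): print(X,pr(X))
E
```

```text
t: 6.32
tool_pos: [614.5, 130.0, 102.1]
ee_rot: [[0.001, 1.0, -0.0], [1.0, -0.001, -0.0], [-0.0, -0.0, -1.0]]
contact_force: [0.0, 0.1, -0.3]
gripper_width: 0.3
gripper_force: 0.0
[614, 131, 82] [318.0, 277.0]
[554, 141, 24.5] [236.0, 236.0]
[614.56267852 130.2065845  102.21037812] [320.0, 292.0]
```

View pics/w3.png

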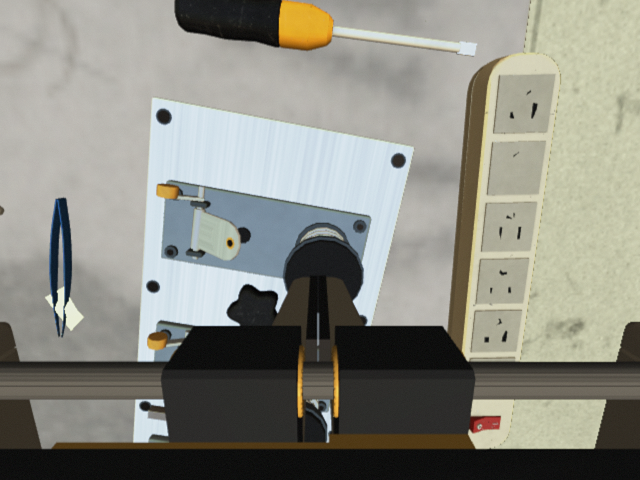

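The fingertips are over the left pad, centred near (322,272), with the left tag's end at (230,242). I press it to the same height.

```bash
python3 -m handwheel '{"linear":[[0,0.02,0.09],[0,0.02,0.13],[0,0.02,0.15],[0,0.02,0.17],[0,0.02,0.185],[0,0.02,0.2],[0,0.02,0.2],[0,0.02,0.2],[0,0.02,0.2],[0,0.02,0.2]],"delta_rot":[[0,0,0],[0,0,0],[0,0,0],[0,0,0],[0,0,0],[0,0,0],[0,0,0],[0,0,0],[0,0,0],[0,0,0]],"gripper":[0,0,0,0,0,0,0,0,0,0]}'
```

```text
t: 7.62
tool_pos: [617.5, 131.0, 72.1]
ee_rot: [[-0.0, 1.0, -0.0], [1.0, 0.0, 0.0], [0.0, -0.0, -1.0]]
contact_force: [-2.6, -2.5, 4.2]
gripper_width: 0.3
gripper_force: 2.0
```

The left mount took 4.2 N at 9.9 mm, so it is soft. I press the right one too.

```bash
R='{"gripper":[0]}'; python3 -m handwheel '{"linear":[[0,0,-0.2],[0,0,-0.3],[-0.3,-0.05,-0.3],[-0.6,-0.11,-0.3],[-0.9,-0.18,-0.3],[-0.9,-0.18,-0.3]],"delta_rot":[[0,0,0],[0,0,0],[0,0,0],[0,0,0],[0,0,0],[0,0,0]],"gripper":[0,0,0,0,0,0]}' && python3 -m handwheel '{"linear":[[-0.3,-0.04,0],[-0.6,-0.09,0],[-0.6,-0.09,0],[-0.6,-0.09,0.07],[-0.6,-0.09,0.1],[-0.6,-0.09,0.1]],"delta_rot":[[0,0,0],[0,0,0],[0,0,0],[0,0,0],[0,0,0],[0,0,0]],"gripper":[0,0,0,0,0,0]}'; python3 - <<'E'
from h import *
c=wristcam()
cv2.imwrite("pics/w4.png",c["pixels"][:,:,::-1])
E
```

```text
t: 8.38
tool_pos: [590.0, -6.3, 117.0]
ee_rot: [[0.003, 1.0, 0.0], [1.0, -0.003, -0.0], [-0.0, 0.0, -1.0]]
contact_force: [0.0, 0.3, -0.6]
gripper_width: 0.5
gripper_force: 0.0
t: 9.12
tool_pos: [576.7, -92.9, 101.3]
ee_rot: [[-0.001, 1.0, -0.001], [1.0, 0.001, 0.0], [0.0, -0.001, -1.0]]
contact_force: [0.4, 1.2, 0.4]
gripper_width: 0.6
gripper_force: 0.0
```

View pics/w4.png

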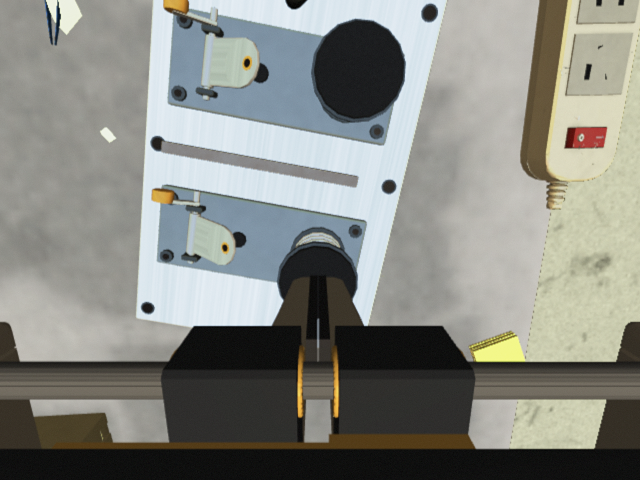

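The fingertips are over the right pad, centred near (317,272). The middle and right tags are standing, at (243,63) and (222,245). I press.

```bash
python3 -m handwheel '{"linear":[[-0.01,0,0.09],[-0.01,0,0.13],[-0.01,0,0.15],[-0.01,0,0.17],[-0.01,0,0.185],[-0.01,0,0.195],[-0.01,0,0.195],[-0.01,0,0.195],[-0.01,0,0.195],[-0.01,0,0.195]],"delta_rot":[[0,0,0],[0,0,0],[0,0,0],[0,0,0],[0,0,0],[0,0,0],[0,0,0],[0,0,0],[0,0,0],[0,0,0]],"gripper":[0,0,0,0,0,0,0,0,0,0]}'
```

```text
t: 10.42
tool_pos: [576.6, -95.5, 73.4]
ee_rot: [[0.0, 1.0, -0.001], [1.0, -0.0, 0.0], [0.0, -0.001, -1.0]]
contact_force: [-3.5, 0.6, 8.7]
gripper_width: 0.4
gripper_force: 4.5
```

8.7 N at 8.6 mm: stiff. The left mount is the soft one. Before swinging back, I check where the outlet is.

```bash
python3 -m handwheel '{"linear":[[0,0,-0.2],[0,0,-0.3],[0.3,-0.02,-0.3],[0.6,-0.05,-0.3],[0.9,-0.08,-0.3],[0.9,-0.08,-0.3]],"delta_rot":[[0,0,0],[0,0,0],[0,0,0],[0,0,0],[0,0,0],[0,0,0]],"gripper":[0,0,0,0,0,0]}'; python3 - <<'E'
from h import *
for n in("scene","side"):
    c=optics.read_camera(n)
    for fn in(spotter.tip_of,spotter.find_in):
        for r in fn(c,"pendant_outlet")[:2]: print(n,np.round(r["pixel"]),round(r["p"],2),np.round(atz(c,r["pixel"],490)))
s=optics.read_camera("side")["pixels"]; 
m=(s[:,:,0]>150)&(s[:,:,2]<60)&(s[:,:,1]>110); ys,xs=np.nonzero(m); b=ys.max(); print(xs.min(),xs.max(),ys.min(),b)
c=optics.read_camera("side"); print(np.round(ray(c,(0,0))[0]))
for px in((xs.min(),b),(xs.max(),b)): print(px,np.round(atz(c,px,490)))
E
```

```text
t: 11.18
tool_pos: [564.6, 41.8, 117.8]
ee_rot: [[-0.003, 1.0, -0.0], [1.0, 0.003, 0.0], [0.0, -0.0, -1.0]]
contact_force: [0.8, -0.6, 0.4]
gripper_width: 0.6
gripper_force: 0.0
side [297. 331.] 0.5 [519. 621. 490.]
264 447 182 381
[ 501. 1361. 1162.]
(np.int64(264), np.int64(381)) [569. 732. 490.]
(np.int64(447), np.int64(381)) [292. 742. 490.]
```

The outlet is well to the left, at y of about 480 or more, clear of the arm. I move to above the left tag.

```bash
python3 -m handwheel '{"linear":[[0.3,-0.02,0],[0.6,-0.05,0],[0.67,-0.053,0],[0.67,-0.053,0.1],[0.67,-0.053,0.2],[0.67,-0.053,0.3],[0.67,-0.053,0.35],[0.67,-0.053,0.35]],"delta_rot":[[0,0,0],[0,0,0],[0,0,0],[0,0,0],[0,0,0],[0,0,0],[0,0,0],[0,0,0]],"gripper":[0,0,0,0,0,0,0,0]}'; python3 - <<'E'
from h import *
c=wristcam(); d=optics.read_camera("scene")
a=c["pixels"][150:350,190:450,::-1]; b=d["pixels"][210:350,280:420,::-1]
cv2.imwrite("pics/w5.png",np.hstack([cv2.resize(a,(455,350)),cv2.resize(b,(340,350))]))
E
```

```text
t: 12.58
tool_pos: [556.7, 139.5, 64.5]
ee_rot: [[0.001, 1.0, -0.001], [1.0, -0.001, -0.0], [-0.0, -0.001, -1.0]]
contact_force: [0.0, -0.5, 0.1]
gripper_width: 0.4
gripper_force: 0.0
```

View pics/w5.png

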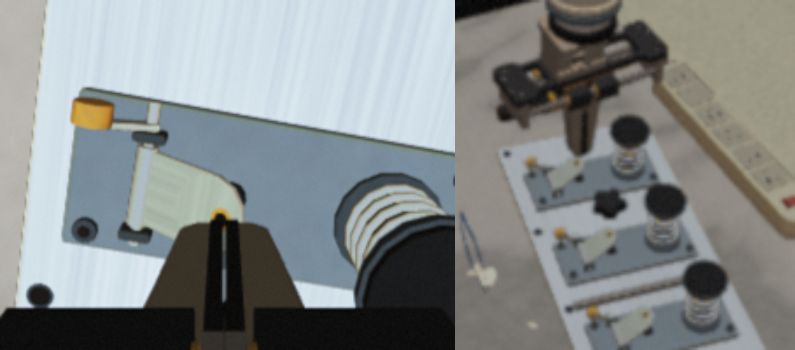

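The fingertips sit over the tag's hole, near (220,215) in the crop, clear of the pad. I push down, then rise.

```bash
python3 -m handwheel '{"linear":[[0,0,0.08],[0,0,0.13],[0,0,0.18],[0,0,0.22],[0,0,0.25],[0,0,0.255],[0,0,0.255],[0,0,0.255],[0,0,0.255]],"delta_rot":[[0,0,0],[0,0,0],[0,0,0],[0,0,0],[0,0,0],[0,0,0],[0,0,0],[0,0,0],[0,0,0]],"gripper":[0,0,0,0,0,0,0,0,0]}'; python3 -m handwheel '{"linear":[[0,0,-0.2],[0,0,-0.5],[0,0,-0.9],[0,0,-1],[0,0,-1],[0,0,-1]],"delta_rot":[[0,0,0],[0,0,0],[0,0,0],[0,0,0],[0,0,0],[0,0,0]],"gripper":[0,0,0,0,0,0]}';python3 - <<'E'
from h import *
c=wristcam(); d=optics.read_camera("scene")
a=c["pixels"][100:350,150:450,::-1]; b=d["pixels"][230:380,280:420,::-1]
cv2.imwrite("pics/w6.png",np.hstack([cv2.resize(a,(440,366)),cv2.resize(b,(342,366))]))
E
```

```text
t: 13.8
tool_pos: [557.2, 140.0, 27.3]
ee_rot: [[-0.0, 1.0, 0.0], [1.0, 0.0, 0.0], [0.0, 0.0, -1.0]]
contact_force: [0.6, 1.4, -1.0]
gripper_width: 0.5
gripper_force: 0.0
t: 14.55
tool_pos: [556.0, 139.7, 175.4]
ee_rot: [[0.0, 1.0, -0.002], [1.0, -0.0, -0.001], [-0.001, -0.002, -1.0]]
contact_force: [-0.3, -0.6, 0.0]
gripper_width: 0.2
gripper_force: 0.0
```

View pics/w6.png

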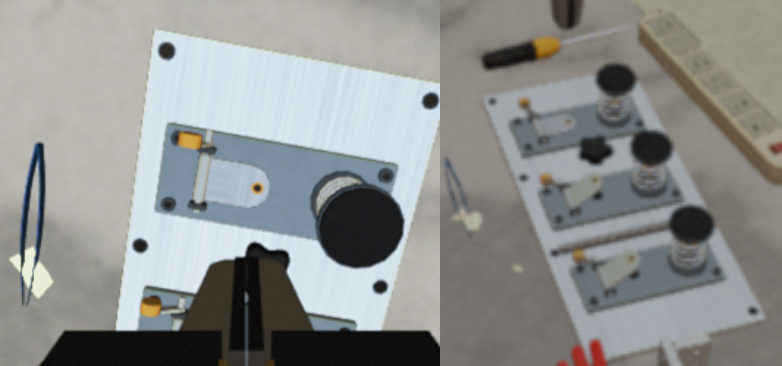

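The left tag is lying flat, at (240,185) in the left crop and (555,127) in the right one. The middle and right tags still stand, and the loose parts are undisturbed.

```bash
python3 -c "
from plant import workorder; print(workorder.sign_off())"
```

```text
the job is handed in; nothing more can be done
None
```

I pressed all three pads, found the left mount to be the soft one (4.2 N at 9.9 mm, against over 8 N at about 9 mm for the others), pushed its tag down flat and handed the job in. The other two tags still stand and the loose parts look undisturbed, though the sign-off returned no verdict.

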